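# Hang a framed plaque on the two sliding hooks and test the hold

## Task

Slide the two hooks on the hanging board inwards along their track to suit the hanger loops of the wide (landscape) frame, then take that frame from its stand and hang it, centred on the board and facing out, with one loop over each hook. While you still hold it, tug it gently straight down (5 to 10 N) so that both hooks take the pull, and only then let go and back away, leaving it hanging still. Leave the tall frame in its stand and do not disturb the bottle, the glass jar and the tape roll.

Things in the scene. Friction and masses are not known exactly. Their poses are not given: they have to be found in the camera images.
- hanging_board: Fixed pale upright panel on two dark feet, 340 mm wide, 20 mm thick, top edge 175 mm above the table and bevelled in front, with an aluminium track on the top edge (track top at 185 mm, black end caps to 188 mm). Origin: centre of its underside, on the table. Own -x is the front (roughly towards the robot), +y left as seen from the robot, z up. Two hooks slide on the track.
- hook_left: Steel hook at the board's left (+y), axes as the board's. Origin: centre of the floor of its upturned trough, 22 mm in front of the board's origin, 165 mm above the table. Trough 14 mm wide front to back (7 mm either side of the origin), between a back plate (26 mm wide in y) and a front lip (12 mm wide in y, 4 mm thick, its top 21 mm above the origin). Slides with its saddle block.
- hook_right: The same hook at the board's right (-y). Same axes and origin.
- saddle_left (a point): Centre of the aluminium saddle block that carries hook_left on the track: 26 x 26 mm, 18 mm tall, on the track, 195 mm above the table, top at 204 mm; a 4 mm screw head on it. Slides along the board's y, from 45 to 145 mm left of the board's middle, friction about 1.5 N, stays where left. Push its side with shut fingertips from above. The hook's trough is 22 mm in front of it.
- saddle_right (a point): The same block for hook_right; slides from 45 to 145 mm right of the board's middle.
- wide_frame: The landscape frame to hang: dark wood round a pale stone plaque, 190 mm wide (own y), 150 mm high (own z), 18 mm thick (own x), about 0.3 kg. Origin: its centre. -x is its front, +x its back, +y left as seen from its front. Pinch it across its thickness at the middle of the top bar (20 mm high). Two 14 mm rubber stand-offs, 24 mm long, at the lower back corners rest on the panel when it hangs.
- wide_frame_loop_left (a point): Middle of the bar of the frame's left hanger loop: 5 mm thick bar along the frame's y, 20 mm above the frame's centre (55 mm under its top), 55 mm to +y of the middle, 23.5 mm behind the centre plane. The loop opens 12 mm between bar and frame back (the hook's lip goes there from below) and 30 mm in y. Hung home, the bar's centre is 2.5 mm above the hook's origin.
- wide_frame_loop_right (a point): The same for the right hanger loop, 55 mm right (-y) of the middle; the two loops are 110 mm apart.
- frame_stand: Fixed low wooden stand, 150 mm (own x) by 100 mm (own y), with two slots across it at x = -37.5 and +37.5 mm, each 21 mm wide between 66 mm wide cheeks that reach 42 mm above the table; slot floors 10 mm above the table. Origin: centre of its underside. Frames stand in it with fronts to its -x and are lifted straight up.
- tall_frame: The portrait frame, to be left alone: same make, 126 mm wide, 166 mm high, 18 mm thick, with loops 60 mm apart; stands in the other slot. Origin: its centre.
- wash_bottle: White squeeze bottle, 69 mm across, 150 mm tall, standing near the table's front edge. Origin: centre of its underside.
- clip_jar: Clear glass clip-top jar, 78 x 70 mm, 119 mm tall, standing near the table's front edge. Origin: centre of its underside.
- tape_roll: Roll of paper tape, 62 mm across, 48 mm tall, standing on its face near the table's front edge. Origin: centre of its underside.

How it is judged:
By the outcome, as a careful person would: the job done as asked, in the order asked, and still so for the second after the job is handed in, with the robot touching nothing.
It also fails if it takes over 64 s, if anything falls off the work surface, if the arm or the gripper's body presses on something with over 40 N, if the wrist force passes 120 N, or if a joint passes its speed limit or range.

## Robot

A 6-joint arm with a two-finger parallel gripper is mounted at the origin on a cart in front of the work surface, level with it; the furniture and walls round the work are solid. World frame = base frame: x ahead of the robot, y to its left, z up, the work surface at z = 0. Lengths are in mm, angles in rad, forces in N, time in s.
With the tool pointing down it reaches from about 275 to 725 mm from the base axis. Payload 15.9 kg.
Tool frame: the origin (TCP) lies midway between the tips of the shut fingers; the grasp point (between the pads) lies 19 mm behind it; z points along the fingers, y is the line along which they close (so a half turn about z gives the same grasp; the last joint's range is limited). The gripper opens to 85 mm and grips with 20 to 120 N. Pads are 22 mm wide; open, the fingers measure 114 mm over their backs; the gripper's body (76 mm by 85 mm) begins 54 mm behind the grasp point. The pads swing forward as they close: fully open they stand 13 mm farther back than shut.
Start: joints at [-1.191, 0.213, -0.034, 1.323, 0, 1.571], TCP at [185.36, -464.357, 231.306] pointing down, gripper open.
Joint ranges: [-2.98, 2.98], [-0.74, 1.72], [-1.14, 1.35], [-2.1, 2.04], [-1.57, 1.44], [-3.14, 3.14]. Speed limits (rad/s): [1.89, 1.89, 2.39, 2.57, 3.14, 3.14].

## Interface

Orientations are given as a rotation vector (axis times angle).
In Python, from station import observe, imaging, robot gives the robot as it stands. The module is installed in compiled form; this text tells all that it offers.
- The arm moves only by the tool play_rows, never from a script. Its argument "increments" is a list of rows, each a list of 7 numbers: the shift along the tool's x, y, z in mm, then the turn, a rotation vector about the tool's x, y, z in degrees, then the closure, from 0 (fully open) to 1 (shut). In form: [[x, y, z, rx, ry, rz, grip], ...]. A call has 1 to 12 rows; each row is the pose to reach, as a shift and turn from the pose commanded when the call began, along the tool's axes at that moment; what a row does not reach only later rows make up. A row lasts 1/10 s, in which the tool goes at most 50 mm and 8.59 degrees, less where a joint would pass 70% of its speed; a pose out of reach is approached as far as the arm can. A call with a gripper value outside its range is refused whole. The fingers move at their own pace and stop on an object; "grip_force" is the grip in N (left out, the last holds). Time passes only in rows, so rows that repeat a pose let the fingers close. It gives the time, the measured TCP pose, the force, the opening and the grip force at its end, in the units of the state.
- observe(): the state, without advancing time (a new reading comes with each control period).
- imaging.camera(name): name is "side" or "top"; returns (picture, depth): 400x640x3 uint8, red, green, blue; 400x640 float32, mm along the optical axis (not along the pixel's ray), 0 where there is no reading.
- imaging.camera_info(name): a dict with "K" (3x3 intrinsics, pixels), "D" ([k1, k2, p1, p2, k3] as OpenCV has them; the pictures are not rectified), "eye" and "attitude" of the camera in the world. Camera axes: x right, y down, z forward; pixel columns grow to the right and rows downward; lengths in mm; the calibration is good to about 2 mm. A picture is of the moment at which its call begins. camera_info takes no time and is no camera call.
- robot.sign_off(): hands the job in; it is judged then, once.
The state is a dict: "time_s": time; "qpos": joint angles; "qvel": joint speeds; "joint_efforts": joint torques, N m; "tcp_pos": TCP position; "tool_rot": TCP orientation; "wrist_force": force on the tool from outside, world axes, zero at the start; "torque": the same for the moment, N m; "width": opening from 0.0 (shut) to 1.0 (fully open); "gripper_force": force on a finger pad.
Only numpy, scipy, OpenCV 4.12 (cv2) and the standard library are available. Lean on these libraries where they do the work, as an engineer would, in place of code of your own. Each camera call takes 0.05 s, during which the arm holds its last target. There are 200 camera calls.

## Working session

There is one attempt and no reset: what is moved stays moved. The work goes in short steps, Python scripts to look and compute and a tool call to move; the robot and the scene stay as the last step left them, time stands still between calls to the robot, and variables do not carry over. Pictures are saved under pics/ and viewed, at most 10 in all, crops included, and the job is handed in when it is done.

Besides the shell and the picture viewer there is one more tool, called after "Call:" in YAML: its name, and indented under it one key for each argument. play_rows: Moves the arm, as the interface text tells. Its arguments: {"type":"object","properties":{"increments":{"type":"array"},"grip_force":{"type":"number"}},"required":["increments"]}

```bash
mkdir -p pics; python3 - <<'E'
from station import observe, imaging, robot
import cv2,numpy as np
print(observe())
for n in("side","top"):
    p,d=imaging.camera(n); i=imaging.camera_info(n); print(n,i)
    cv2.imwrite(f"pics/{n}0.png",p[:,:,::-1]); np.save(f"{n}0.npy",d); 
E
```

```text
{'time_s': 0.0, 'qpos': array([-1.19103086e+00,  2.13347471e-01, -3.50580260e-02,  1.32349273e+00,
       -1.06687610e-05,  1.57081596e+00]), 'qvel': array([ 3.85197147e-04, -5.75915559e-04, -4.31148322e-05, -1.51340562e-03,
       -1.03317126e-03,  1.31816768e-03]), 'joint_efforts': array([-4.72580432e-03, -6.86159062e+01,  4.87124670e+01,  1.71355106e-02,
       -2.99375224e-04,  2.07892174e-05]), 'tcp_pos': array([ 185.22305786, -464.06351834,  230.82092463]), 'tool_rot': array([-3.08407198e+00, -5.92721804e-01,  3.43043986e-04]), 'wrist_force': array([ 0.53364872, -0.12021782,  0.75771853]), 'torque': array([ 0.0450762 ,  0.04002666, -0.05239578]), 'gripper_force': 0.0, 'width': 1.003242166048314}
side {'K': array([[426.17679299,   0.        , 325.70717183],
       [  0.        , 426.17679299, 197.6286308 ],
       [  0.        ,   0.        ,   1.        ]]), 'D': array([-0.02841159,  0.        ,  0.        ,  0.        ,  0.        ]), 'eye': array([ 398.36313547, -669.2177105 ,  514.51261496]), 'attitude': array([-1.97186211,  0.2480328 , -0.12825365])}
top {'K': array([[447.7261801 ,   0.        , 319.95359326],
       [  0.        , 447.7261801 , 195.15502226],
       [  0.        ,   0.        ,   1.        ]]), 'D': array([-0.00999572,  0.        ,  0.        ,  0.        ,  0.        ]), 'eye': array([ 340.37139624,  195.17355025, 1291.4520278 ]), 'attitude': array([-2.10918354,  2.11337526, -0.21586236])}
```

View pics/side0.png

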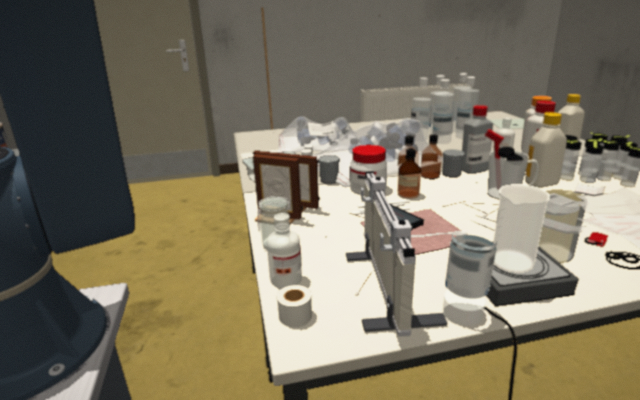

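View pics/top0.png

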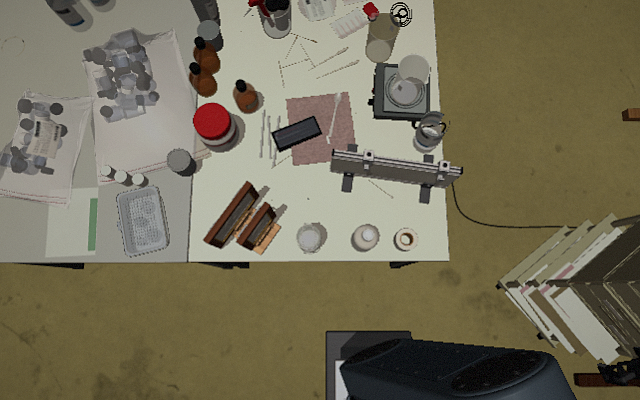

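Side view: the board is at (390,240), with the frames at (285,185). Top view: the board track runs (332,153)–(462,172) with saddles at about (368,157) and (428,166). The wide frame is at (230,215), and the tall frame at (257,227) is nearer the robot.

```bash
cat > h.py <<'E'
import cv2,numpy as np
from station import observe, imaging, robot
from scipy.spatial.transform import Rotation as R
def shot(n,name=None):
    p,d=imaging.camera(n)
    if name: cv2.imwrite(f"pics/{name}.png",p[:,:,::-1])
    return p,d
def dirs(n,uv):
    i=imaging.camera_info(n); q=cv2.undistortPoints(np.array(uv,float).reshape(-1,1,2),i["K"],i["D"]).reshape(-1,2)
    return i["eye"],R.from_rotvec(i["attitude"]).apply(np.c_[q,np.ones(len(q))])
def onz(n,uv,z):
    e,v=dirs(n,uv); return e+v*((z-e[2])/v[:,2])[:,None]
def cloud(n,d):
    vv,uu=np.mgrid[:400,:640]; e,v=dirs(n,np.c_[uu.ravel(),vv.ravel()])
    return (e+v*d.reshape(-1,1)).reshape(400,640,3)
def proj(n,P):
    i=imaging.camera_info(n); r=R.from_rotvec(i["attitude"]).inv()
    return cv2.projectPoints(np.array(P,float).reshape(-1,3),r.as_rotvec(),-r.apply(i["eye"]),i["K"],i["D"])[0].reshape(-1,2)
E
python3 - <<'E'
from h import *
d=np.load("top0.npy"); P=cloud("top",d); z=P[:,:,2]; p=cv2.imread("pics/top0.png")
def rect(m,s):
    q=P[m]; r=cv2.minAreaRect(q[:,:2].astype(np.float32)); print(s,len(q),q.mean(0).round(1),[np.round(x,1) for x in r])
roi=np.zeros(z.shape,bool)
f=roi.copy(); f[170:265,195:285]=1
b=roi.copy(); b[130:200,320:475]=1
print("table z",np.median(z[230:255,290:295]))
print(np.percentile(z[f],[50,80,95,99]),np.percentile(z[b],[50,80,95,99]))
rect(b&(z>176)&(z<215),"track"); 
for c in cv2.connectedComponentsWithStats((b&(z>196)).astype(np.uint8))[2:4]: print(c.round(1))
n,l,s,c=cv2.connectedComponentsWithStats((f&(z>140)&(z<190)).astype(np.uint8))
for k in range(1,n):
    if s[k,4]>20: rect(l==k,f"frame{k}")
A=cv2.resize(p[140:195,325:470],None,fx=5,fy=5,interpolation=cv2.INTER_CUBIC)
B=cv2.resize(p[172:262,195:285],None,fx=3.4,fy=3.4,interpolation=cv2.INTER_CUBIC)
o=np.zeros((590,730,3),np.uint8); o[:275,:725]=A; o[280:586,:306]=B
s=cv2.imread("pics/side0.png")
o[280:586,310:310+300]=cv2.resize(s[145:229,245:327],(300,306),interpolation=cv2.INTER_CUBIC)
cv2.imwrite("pics/crop1.png",o)
E
```

```text
table z -0.8602727199206583
[  0.64978749  74.80130645 167.05624807 177.41907999] [  1.58838284 111.66426733 184.85044217 205.02482509]
track 991 [658.5  -3.1 188.6] [array([651.8,   3.8]), array([338.5,  47.1]), np.float64(81.3)]
[[     0      0    640    400 255716]
 [   423    132      1      1      1]
 [   428    132      1      1      1]
 [   383    136      1      1      1]
 [   320    139      1      1      1]
 [   433    138      1      1      1]
 [   400    144      2      2      2]
 [   406    145      1      1      1]
 [   340    148      1      1      1]
 [   344    148      1      1      1]
 [   381    149      1      1      1]
 [   363    150     11     13    116]
 [   392    151      1      1      1]
 [   454    151      1      1      1]
 [   437    154      1      1      1]
 [   464    154      1      1      1]
 [   431    160      2      2      2]
 [   438    160     12     13    123]
 [   331    162      1      1      1]
 [   390    162      1      1      1]
 [   417    162      1      1      1]
 [   418    165      1      1      1]
 [   425    166      1      1    
[... 1062 characters left out ...]
392.  151. ]
 [454.  151. ]
 [437.  154. ]
 [464.  154. ]
 [431.5 160.5]
 [443.6 166.2]
 [331.  162. ]
 [390.  162. ]
 [417.  162. ]
 [418.  165. ]
 [425.  166. ]
 [431.  167. ]
 [397.  168. ]
 [423.  170. ]
 [458.  173. ]
 [471.  172. ]
 [379.  176. ]
 [402.  181. ]
 [435.  180. ]
 [447.  180. ]
 [466.  181. ]
 [383.  182. ]
 [430.  182. ]
 [340.  184. ]
 [423.  187. ]
 [420.  191. ]
 [462.  190. ]
 [360.  192. ]
 [429.  192. ]
 [433.  192. ]
 [336.  194. ]
 [427.  194. ]
 [371.  198. ]
 [415.  198. ]]
frame1 614 [533.  435.8 157. ] [array([535.3, 436.1]), array([ 20.3, 188.1]), np.float64(56.0)]
frame2 438 [501.3 367.6 172. ] [array([503. , 368.6]), array([ 19.4, 125.7]), np.float64(55.5)]
```

View pics/crop1.png

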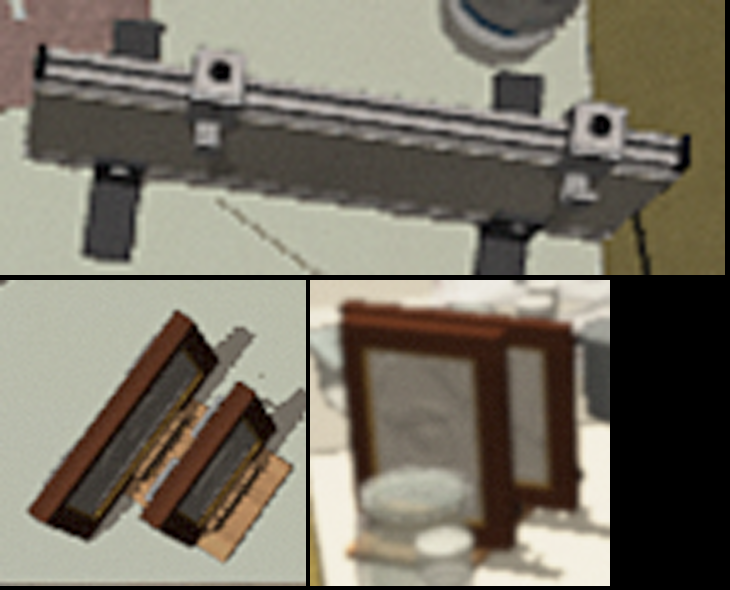

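The crop shows saddles at crop px (220,75) and (600,128), and track end caps at (40,62) and (685,152). The frames' plaque sides face lower right (-x,-y), and the wide frame is the back-left one.

```bash
python3 - <<'E'
from h import *
d=np.load("top0.npy"); P=cloud("top",d); z=P[:,:,2]; p=cv2.imread("pics/top0.png")
vv,uu=np.mgrid[:400,:640]
def box(m,zz,s):
    n,l,st,_=cv2.connectedComponentsWithStats(m.astype(np.uint8)); k=1+np.argmax(st[1:,4]); m=l==k
    q=onz("top",np.c_[uu[m],vv[m]],zz)
    r=cv2.minAreaRect(q[:,:2].astype(np.float32)); c=q.mean(0)
    w,V=np.linalg.eigh(np.cov(q[:,:2].T)); print(s,m.sum(),c.round(1),"rect",[np.round(x,1) for x in r],"len",np.sqrt(12*w).round(1),"axis",np.degrees(np.arctan2(V[1,1],V[0,1])).round(2)); return c
def roi(a,b,c,e):
    m=np.zeros(z.shape,bool); m[a:b,c:e]=1; return m
f=roi(170,265,195,285)
red=(p[:,:,2]>80)
box(f&(z>152)&(z<163)&(P[:,:,1]>0),160,"wide"); box(f&(z>168)&(z<182),176,"tall")
L=box(roi(145,175,355,385)&(z>197)&(z<212),204,"sadL"); Rr=box(roi(150,185,430,460)&(z>197)&(z<212),204,"sadR")
print("yaw y-axis from saddles",np.degrees(np.arctan2(*(L-Rr)[[1,0]])))
box(roi(135,195,325,470)&(z>180)&(z<191),185,"track")
dark=(p.max(2)<45)
for r_ in (roi(143,165,326,340),roi(160,182,454,468)):
    m=r_&dark&(z>170)
    print("cap",onz("top",np.c_[uu[m],vv[m]],188).mean(0).round(1),m.sum())
# known objects
for s,r_ in (("jar",roi(218,255,292,328)),("bottle",roi(218,255,348,382)),("tape",roi(222,255,388,420))):
    q=P[r_&(z>30)]; print(s,q.min(0).round(),q.max(0).round())
# side view saddle
ds=np.load("side0.npy");Q=cloud("side",ds)
zz=Q[:,:,2]; m=(zz>198)&(zz<210)&(abs(Q[:,:,0]-660)<60)&(abs(Q[:,:,1])<160)
q=Q[m]; 
for s,k in(("L",q[:,1]>0),("R",q[:,1]<0)): print("side",s,k.sum(),np.median(q[k],0).round(1),q[k].min(0).round(1),q[k].max(0).round(1))
m=(zz>140)&(zz<180)&(Q[:,:,1]>320)&(Q[:,:,0]<650)&(Q[:,:,0]>430); q=Q[m];print("side frames",q.min(0).round(),q.max(0).round())
E
```

```text
wide 521 [534.  435.8 160. ] rect [array([534.6, 435.4]), array([ 20.5, 187.5]), np.float64(56.3)] len [ 19.3 189.2] axis 146.16
tall 373 [502.1 368.2 176. ] rect [array([502.4, 367.8]), array([ 19.1, 125.2]), np.float64(55.3)] len [ 19.1 125.2] axis 145.26
sadL 114 [670.6  76.6 204. ] rect [array([670.5,  76.5]), array([25.3, 29.1]), np.float64(88.5)] len [25.8 29.3] axis 171.34
sadR 122 [ 642.1 -113.1  204. ] rect [array([ 642.3, -113. ]), array([27. , 29.4]), np.float64(80.0)] len [27.1 29.9] axis 164.47
yaw y-axis from saddles 81.44409531371811
track 366 [657.7 -19.7 185. ] rect [array([660.1, -20.8]), array([166.6,  21.5]), np.float64(81.5)] len [ 15.7 167.7] axis 81.64
cap [683.6 164.2 188. ] 12
cap [ 636.2 -161.5  188. ] 15
jar [340. 195.  31.] [ 513.  266. 1291.]
bottle [340.  46.  30.] [ 509.  195. 1291.]
tape [340. -72.  30.] [ 507.  195. 1291.]
side L 117 [669.7  67.1 205. ] [657.4  59.5 198.1] [687.4  90.4 209.6]
side R 203 [ 641.6 -121.2  204.9] [ 629.2 -130.3  198.3] [ 659.2 -100.2  209.8]
side frames [430. 324. 140.] [ 649. 2919.  180.]
```

```bash
cat >> h.py <<'E'
B=np.array([660,1.3]); uy=np.array([.1461,.9893]); ux=np.array([.9893,-.1461])
def bd(bx,by,z): return np.r_[B+bx*ux+by*uy,z]
def go(P,yaw):
    o=observe(); r=R.from_rotvec(o["tool_rot"]); M=r.as_matrix()
    # target: tool z down, tool x at yaw deg
    c,s=np.cos(np.radians(yaw)),np.sin(np.radians(yaw))
    T=np.array([[c,s,0],[s,-c,0],[0,0,-1]]); rv=R.from_matrix(M.T@T).as_rotvec(degrees=True)
    print("tcp",o["tcp_pos"].round(1),"yaw",np.degrees(np.arctan2(M[1,0],M[0,0])).round(2),"shift",(M.T@(P-o["tcp_pos"])).round(1),"rot",rv.round(2),"F",o["wrist_force"].round(1),"t",o["time_s"],"w",round(o["width"],3))
E
python3 -c "
from h import *
print(bd(0,-150,235)); go(bd(0,-150,235),81.6)"
```

```text
[ 638.085 -147.095  235.   ]
tcp [ 185.3 -464.1  230.9] yaw 21.76 shift [ 538.1 -126.5   -4. ] rot [-5.000e-02 -3.000e-02 -5.984e+01] F [-0.7  0.   0. ] t 0.1 w 1.0
```

Call:
play_rows:
  increments:
    - [15,-3,0,0,0,-2,1]
    - [40,-9,-1,0,0,-5,1]
    - [75,-18,-1,0,0,-9,1]
    - [115,-27,-1,0,0,-14,1]
    - [155,-36,-2,0,0,-19,1]
    - [195,-46,-2,0,0,-24,1]
    - [235,-55,-2,0,0,-28,1]
    - [275,-65,-2,0,0,-32,1]
    - [315,-74,-3,0,0,-36,1]
    - [355,-83,-3,0,0,-40,1]
    - [395,-93,-3,0,0,-45,1]
    - [430,-101,-4,0,0,-50,1]

```text
time_s: 1.3
tcp_pos: [548.5, -209.5, 234.8]
tool_rot: [-2.541, -1.846, 0.001]
wrist_force: [0.2, -1.2, 0.4]
width: 0.002
gripper_force: 0.0
```

```bash
python3 -c "
from h import *
go(bd(0,-150,235),81.6)"
```

```text
tcp [ 548.5 -209.5  234.8] yaw 72.0 shift [87.  65.9 -0.2] rot [-0.04 -0.01 -9.6 ] F [ 0.2 -1.2  0.4] t 1.3 w 0.002
```

Call:
play_rows:
  increments:
    - [25,18,0,0,0,-3,1]
    - [52,39,0,0,0,-6,1]
    - [75,56,0,0,0,-8.5,1]
    - [87,65.9,0,0,0,-9.6,1]
    - [87,65.9,0,0,0,-9.6,1]
    - [87,65.9,0,0,0,-9.6,1]

```text
time_s: 1.9
tcp_pos: [636.8, -149.2, 234.7]
tool_rot: [-2.382, -2.047, 0.001]
wrist_force: [-0.5, 0.2, 0.1]
width: 0.002
gripper_force: 0.0
```

```bash
python3 - <<'E'
from h import *
go(bd(0,-148,194),81.6)
a,_=shot("top"); b,_=shot("side")
A=cv2.resize(a[125:200,325:475],None,fx=4,fy=4,interpolation=cv2.INTER_CUBIC)
S=cv2.resize(b[160:300,350:430],None,fx=2,fy=2,interpolation=cv2.INTER_CUBIC)
o=np.zeros((590,700,3),np.uint8);o[:300,:600]=A;o[305:585,:160]=S
cv2.imwrite("pics/c2.png",o[:,:,::-1])
E
```

```text
tcp [ 636.8 -149.2  234.7] yaw 81.35 shift [ 4.2  1.  40.7] rot [-0.06  0.   -0.25] F [-0.5  0.2  0.1] t 1.9 w 0.002
```

View pics/c2.png

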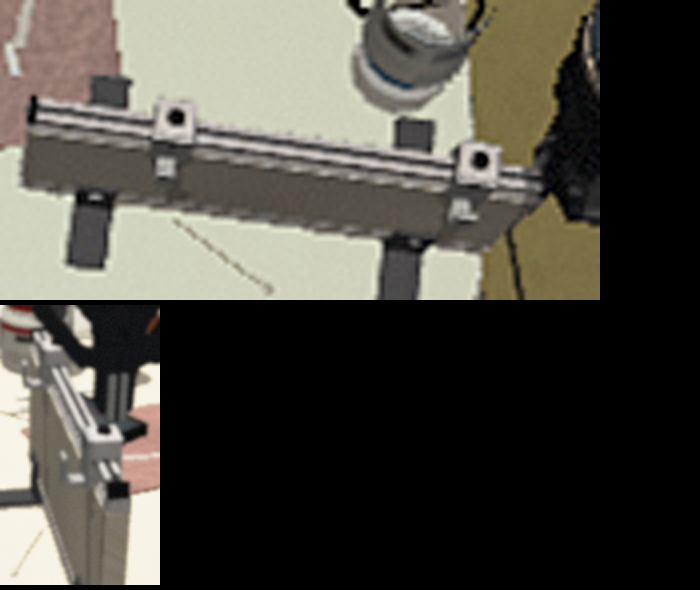

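The top crop shows the gripper above the right track end (crop ~(560,170)). The side crop shows the shut fingertips at about (120,430), so I'll check that against the projected TCP.

```bash
python3 - <<'E'
from h import *
q=proj("side",[observe()["tcp_pos"],bd(0,-115.6,204),bd(0,-148,194)]); print(q.round(1), ((q-[350,160])*2+[0,305]).round())
E
```

```text
[[405.7 216.2]
 [399.4 223.6]
 [404.3 239.2]] [[111. 417.]
 [ 99. 432.]
 [109. 463.]]
```

Call:
play_rows:
  increments:
    - [0,1,10,0,0,0,1]
    - [0,1,25,0,0,0,1]
    - [0,1,36,0,0,0,1]
    - [0,1,40.7,0,0,0,1]
    - [0,1,40.7,0,0,0,1]
    - [0,1,40.7,0,0,0,1]

```text
time_s: 2.6
tcp_pos: [638.1, -149.4, 195.0]
tool_rot: [2.382, 2.047, 0.0]
wrist_force: [-0.2, -0.1, 0.0]
width: 0.001
gripper_force: 0.0
```

Call:
play_rows:
  increments:
    - [4,0,0,0,0,0,1]
    - [6,0,0,0,0,0,1]
    - [8,0,0,0,0,0,1]
    - [10,0,0,0,0,0,1]

```text
time_s: 3.0
tcp_pos: [639.7, -139.1, 194.8]
tool_rot: [2.382, 2.048, 0.0]
wrist_force: [-0.2, 0.1, -0.3]
width: -0.007
gripper_force: 0.0
```

Call:
play_rows:
  increments:
    - [2,0,0,0,0,0,1]
    - [4,0,0,0,0,0,1]
    - [6,0,0,0,0,0,1]
    - [8,0,0,0,0,0,1]

```text
time_s: 3.4
tcp_pos: [640.8, -131.4, 194.7]
tool_rot: [2.382, 2.048, 0.0]
wrist_force: [0.0, -1.4, 0.3]
width: -0.002
gripper_force: 0.8
```

```bash
python3 - <<'E'
from h import *
go(bd(0,-79.5,194),81.6)
E
```

```text
tcp [ 640.8 -131.4  194.7] yaw 81.35 shift [54.6 -0.7  0.7] rot [ 0.01  0.01 -0.25] F [ 0.  -1.4  0.3] t 3.4 w -0.002
```

Call:
play_rows:
  increments:
    - [5,0,0,0,0,0,1]
    - [11,0,0,0,0,0,1]
    - [18,0,0,0,0,0,1]
    - [25,0,0,0,0,0,1]
    - [32,-0.3,0,0,0,0,1]
    - [39,-0.3,0,0,0,0,1]
    - [45,-0.5,0,0,0,0,1]
    - [49,-0.5,0,0,0,0,1]
    - [51,-0.5,0,0,0,0,1]
    - [51,-0.5,0,0,0,0,1]
    - [48,-0.5,0,0,0,0,1]
    - [48,-0.5,0,0,0,0,1]

```text
time_s: 4.6
tcp_pos: [647.3, -84.4, 194.6]
tool_rot: [-2.383, -2.047, 0.0]
wrist_force: [0.0, 0.2, -0.2]
width: -0.0
gripper_force: 0.0
```

```bash
cat >> h.py <<'E'
def saddles(b=None):
    a,d=shot("top"); z=cloud("top",d)[:,:,2]; vv,uu=np.mgrid[:400,:640]; m=(z>197)&(z<211)
    m[:135]=0;m[195:]=0;m[:,:320]=0;m[:,475:]=0
    n,l,st,_=cv2.connectedComponentsWithStats(m.astype(np.uint8))
    for k in range(1,n):
        if st[k,4]>40:
            q=onz("top",np.c_[uu[l==k],vv[l==k]],204)[:,:2]; e=(q-B)
            y=e@uy; x=e@ux; print(st[k,4],"bx",x.min().round(1),x.max().round(1),"by mean",y.mean().round(1),y.min().round(1),y.max().round(1))
E
python3 - <<'E'
from h import *
go(bd(0,-79.5,194),81.6); saddles()
E
```

```text
tcp [647.3 -84.4 194.6] yaw 81.33 shift [ 7.2 -0.   0.6] rot [-0.01 -0.   -0.27] F [ 0.   0.2 -0.2] t 4.6 w -0.0
114 bx -15.3 14.2 by mean 76.0 63.2 88.9
119 bx -15.8 14.0 by mean -57.0 -70.4 -43.4
```

Call:
play_rows:
  increments:
    - [2,0,0,0,0,0,1]
    - [3.5,0,0,0,0,0,1]
    - [5,0,0,0,0,0,1]
    - [5,0,0,0,0,0,1]
    - [1,0,0,0,0,0,1]
    - [-3,0,0,0,0,0,1]
    - [-6,0,-20,0,0,0,1]
    - [-6,0,-40,0,0,0,1]
    - [-6,0,-40,0,0,0,1]

```text
time_s: 5.55
tcp_pos: [647.5, -90.5, 237.3]
tool_rot: [2.381, 2.046, 0.004]
wrist_force: [0.2, 0.5, -0.4]
width: -0.001
gripper_force: 0.0
```

```bash
python3 - <<'E'
from h import *
saddles(); go(bd(0,112,235),81.6)
E
```

```text
112 bx -15.7 14.2 by mean 76.1 63.2 88.9
116 bx -15.0 14.0 by mean -55.6 -68.9 -42.3
tcp [647.2 -90.4 235.7] yaw 81.34 shift [204.6  -1.7   0.7] rot [ 0.13 -0.   -0.26] F [-0.2 -0.4 -0.9] t 5.6 w 0.002
```

Call:
play_rows:
  increments:
    - [15,0,0,0,0,0,1]
    - [40,-0.5,0,0,0,0,1]
    - [70,-0.5,0,0,0,0,1]
    - [105,-1,0,0,0,0,1]
    - [140,-1.5,0,0,0,0,1]
    - [170,-1.5,0,0,0,-0.3,1]
    - [192,-1.7,0,0,0,-0.3,1]
    - [204,-1.7,0,0,0,-0.3,1]
    - [204,-1.7,10,0,0,-0.3,1]
    - [204,-1.7,25,0,0,-0.3,1]
    - [204,-1.7,40,0,0,-0.3,1]
    - [204,-1.7,40,0,0,-0.3,1]

```text
time_s: 6.8
tcp_pos: [674.4, 111.8, 192.2]
tool_rot: [-2.376, -2.052, 0.005]
wrist_force: [-1.3, 0.3, -0.2]
width: -0.0
gripper_force: 0.0
```

```bash
python3 - <<'E'
from h import *
go(bd(0,81.5,194),81.6)
E
```

```text
tcp [674.4 111.8 192.2] yaw 81.64 shift [-29.9   1.9  -1.8] rot [-0.21  0.07  0.04] F [-1.3  0.3 -0.2] t 6.8 w -0.0
```

Push to TCP offset ~82 (same finger offset ~26), then look.

Call:
play_rows:
  increments:
    - [-4,1.5,-1.8,0,0,0,1]
    - [-8,1.5,-1.8,0,0,0,1]
    - [-13,1.9,-1.8,0,0,0,1]
    - [-18,1.9,-1.8,0,0,0,1]
    - [-23,1.9,-1.8,0,0,0,1]
    - [-26.5,1.9,-1.8,0,0,0,1]
    - [-28.5,1.9,-1.8,0,0,0,1]
    - [-28.5,1.9,-1.8,0,0,0,1]
    - [-24,1.9,-1.8,0,0,0,1]
    - [-24,1.9,-1.8,0,0,0,1]

```text
time_s: 7.8
tcp_pos: [673.9, 88.7, 196.3]
tool_rot: [-2.376, -2.055, 0.0]
wrist_force: [-0.1, 0.6, -0.9]
width: 0.002
gripper_force: 0.0
```

```bash
python3 - <<'E'
from h import *
saddles(); go(bd(0,81.5,194),81.6)
E
```

```text
tcp [673.9  88.5 196.2] yaw 81.69 shift [-6.8 -1.   2.2] rot [-0.02  0.01  0.09] F [ 0.8 -0.4  1.1] t 7.85 w -0.0
```

Call:
play_rows:
  increments:
    - [-2,-1,2,0,0,0,1]
    - [-4,-1,2,0,0,0,1]
    - [-6,-1,2,0,0,0,1]
    - [-6,-1,2,0,0,0,1]
    - [-2,-1,2,0,0,0,1]
    - [4,-1,2,0,0,0,1]
    - [8,-1,-15,0,0,0,1]
    - [8,-1,-40,0,0,0,1]
    - [30,15,-60,0,0,-4,1]
    - [70,40,-80,0,0,-10,1]
    - [110,65,-100,0,0,-16,0.3]
    - [140,80,-110,0,0,-22,0.3]

```text
time_s: 9.05
tcp_pos: [689.9, 153.6, 296.7]
tool_rot: [-2.073, -2.335, 0.042]
wrist_force: [0.4, 0.9, 1.2]
width: 0.329
gripper_force: 0.0
```

```bash
python3 - <<'E'
from h import *
saddles(); go(np.array([534.6,435.5,300]),146.2)
E
```

```text
tcp [688.6 156.8 300. ] yaw 97.38 shift [ 296.2 -116.9    2.9] rot [ -1.67  -0.62 -48.82] F [-1.4  3.2  1.4] t 9.1 w 0.416
```

Call:
play_rows:
  increments:
    - [5,-20,3,-1,-0.5,-2,0.3]
    - [25,-40,3,-1.7,-0.6,-6,0.3]
    - [55,-60,3,-1.7,-0.6,-11,0.3]
    - [90,-75,3,-1.7,-0.6,-17,0.3]
    - [125,-85,3,-1.7,-0.6,-23,0.3]
    - [160,-95,3,-1.7,-0.6,-29,0.3]
    - [195,-104,3,-1.7,-0.6,-35,0.3]
    - [230,-112,3,-1.7,-0.6,-40,0.3]
    - [260,-116,3,-1.7,-0.6,-44,0.3]
    - [280,-117,3,-1.7,-0.6,-47,0.3]
    - [292,-117,3,-1.7,-0.6,-48.8,0.3]
    - [296,-117,3,-1.7,-0.6,-48.8,0.3]

```text
time_s: 10.3
tcp_pos: [538.7, 435.3, 296.1]
tool_rot: [-0.929, -3.0, 0.002]
wrist_force: [1.2, 0.1, 0.8]
width: 0.701
gripper_force: 0.0
```

```bash
python3 - <<'E'
from h import *
saddles(); go(np.array([534.6,435.5,220]),146.2); print(observe()["qpos"].round(2))
E
```

```text
113 bx -15.4 14.1 by mean 58.6 45.4 71.9
118 bx -15.7 14.0 by mean -55.6 -68.9 -42.3
tcp [538.9 434.9 296.1] yaw 145.51 shift [ 3.8 -1.8 76.1] rot [-0.1  -0.04 -0.69] F [ 0.2  0.9 -0.1] t 10.35 w 0.701
[0.68 0.72 0.92 1.77 0.   1.28]
```

Left saddle is at 58.6, so it needs 3 mm more; go back and trim it.

```bash
python3 - <<'E'
from h import *
go(bd(0,100,245),81.6)
E
```

```text
tcp [538.9 434.9 296.1] yaw 145.51 shift [-301.4 -198.9   51.2] rot [-1.100e-01  2.000e-02  6.391e+01] F [ 0.2  0.9 -0.1] t 10.35 w 0.701
```

Call:
play_rows:
  increments:
    - [-10,-8,0,0,0,3,1]
    - [-35,-27,0,0,0,9,1]
    - [-65,-48,0,0,0,16,1]
    - [-100,-70,5,0,0,23,1]
    - [-135,-93,10,0,0,30,1]
    - [-170,-115,15,0,0,37,1]
    - [-205,-137,22,0,0,44,1]
    - [-238,-158,30,0,0,51,1]
    - [-268,-178,38,0,0,57,1]
    - [-288,-191,46,0,0,61,1]
    - [-301,-199,51,0,0,63.9,1]
    - [-301,-199,51,0,0,63.9,1]

```text
time_s: 11.55
tcp_pos: [674.7, 97.0, 245.0]
tool_rot: [-2.383, -2.047, 0.004]
wrist_force: [0.3, 0.6, -0.6]
width: 0.001
gripper_force: 0.0
```

```bash
python3 - <<'E'
from h import *
go(bd(0,100,196),81.6)
E
```

```text
tcp [674.7  97.  245. ] yaw 81.34 shift [ 3.3 -0.5 49. ] rot [-0.11  0.09 -0.26] F [ 0.3  0.6 -0.6] t 11.55 w 0.001
```

Call:
play_rows:
  increments:
    - [2,0,10,0,0,-0.2,1]
    - [2,0,30,0,0,-0.2,1]
    - [2,0,46,0,0,-0.2,1]
    - [2,0,49,0,0,-0.2,1]
    - [0,0,49,0,0,-0.2,1]
    - [0,0,49,0,0,-0.2,1]

```text
time_s: 12.15
tcp_pos: [674.8, 99.3, 198.1]
tool_rot: [2.374, 2.057, -0.0]
wrist_force: [-0.6, 0.3, -0.0]
width: 0.0
gripper_force: 0.0
```

```bash
python3 - <<'E'
from h import *
go(bd(0,79,195),81.6)
E
```

```text
tcp [674.8  99.3 198.1] yaw 81.82 shift [-20.1  -0.4   3.1] rot [0.02 0.04 0.22] F [-0.6  0.3 -0. ] t 12.15 w 0.0
```

Call:
play_rows:
  increments:
    - [-4,0,2,0,0,0.2,1]
    - [-9,0,2,0,0,0.2,1]
    - [-13,0,2,0,0,0.2,1]
    - [-16,0,2,0,0,0.2,1]
    - [-18.5,0,2,0,0,0.2,1]
    - [-19.5,0,2,0,0,0.2,1]
    - [-19.5,0,2,0,0,0.2,1]
    - [-19.5,0,2,0,0,0.2,1]

```text
time_s: 12.95
tcp_pos: [671.7, 79.7, 194.7]
tool_rot: [-2.378, -2.052, 0.003]
wrist_force: [0.2, -0.9, 0.1]
width: -0.002
gripper_force: 0.0
```

```bash
python3 - <<'E'
from h import *
go(bd(0,79,195),81.6)
E
```

```text
tcp [671.7  79.7 194.7] yaw 81.58 shift [-0.3 -0.1 -0.3] rot [-0.06  0.07 -0.02] F [ 0.2 -0.9  0.1] t 12.95 w -0.002
```

Call:
play_rows:
  increments:
    - [-0.3,0,0,0,0,0,1]
    - [4,0,0,0,0,0,1]
    - [9,0,0,0,0,0,1]
    - [12,0,-15,0,0,0,1]
    - [15,0,-40,0,0,0,1]
    - [30,-10,-70,0,0,-4,1]
    - [60,-20,-95,0,0,-9,0.6]
    - [95,-30,-102,0,0,-15,0.3]
    - [135,-40,-102,0,0,-21,0.3]
    - [170,-55,-102,0,0,-27,0.3]
    - [200,-70,-102,0,0,-32,0.3]
    - [225,-85,-102,0,0,-37,0.3]

```text
time_s: 14.15
tcp_pos: [619.9, 317.2, 296.2]
tool_rot: [-1.598, -2.704, 0.002]
wrist_force: [0.0, 0.4, -0.3]
width: 0.699
gripper_force: 0.0
```

```bash
python3 - <<'E'
from h import *
go(np.array([534.6,435.5,290]),146.2)
E
```

```text
tcp [619.9 317.2 296.2] yaw 118.85 shift [144.8 -17.6   6.2] rot [-1.000e-01 -2.000e-02 -2.735e+01] F [ 0.   0.4 -0.3] t 14.15 w 0.699
```

Call:
play_rows:
  increments:
    - [25,-4,3,0,0,-5,0.35]
    - [60,-8,6,0,0,-11,0.35]
    - [95,-12,6,0,0,-18,0.35]
    - [122,-15,6,0,0,-24,0.35]
    - [140,-17.6,6,0,0,-27,0.35]
    - [144.8,-17.6,6,0,0,-27.3,0.35]
    - [144.8,-17.6,6,0,0,-27.3,0.35]
    - [144.8,-17.6,6,0,0,-27.3,0.35]

```text
time_s: 14.95
tcp_pos: [536.7, 432.8, 290.6]
tool_rot: [-0.925, -3.002, 0.002]
wrist_force: [-0.0, -0.7, 0.1]
width: 0.653
gripper_force: 0.0
```

```bash
python3 - <<'E'
from h import *
saddles(); go(np.array([534.6,435.5,180]),146.2)
b,_=shot("side"); a,_=shot("top")
print(proj("side",[[534.6,435.5,160]]), proj("top",[[534.6,435.5,160]]))
A=cv2.resize(a[165:265,190:290],(400,400),interpolation=cv2.INTER_CUBIC);S=cv2.resize(b[90:240,235:335],(400,600),interpolation=cv2.INTER_CUBIC)
o=np.zeros((600,800,3),np.uint8);o[:400,:400]=A;o[:,400:]=S
cv2.imwrite("pics/c3.png",o[:,:,::-1])
E
```

```text
114 bx -15.0 14.1 by mean 56.0 43.2 69.4
118 bx -15.4 14.0 by mean -55.5 -68.9 -42.0
tcp [536.8 432.6 290.6] yaw 145.74 shift [  3.4   1.3 110.6] rot [-0.09 -0.02 -0.46] F [-0.1 -0.2  0.4] t 15.0 w 0.652
[[283.02679232 154.04770387]] [[227.47307867 211.74939467]]
```

View pics/c3.png

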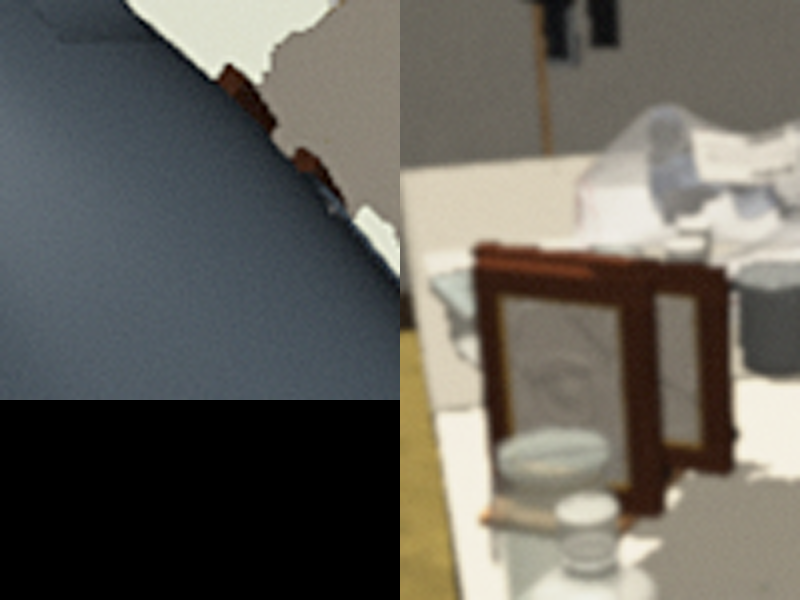

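The fingers are at side crop (555–620, 0–50), above the wide frame. Its visible top-right corner is at crop (725,265), side px (316,156).

Call:
play_rows:
  increments:
    - [3.4,1.3,15,0,0,-0.4,0.35]
    - [3.4,1.3,45,0,0,-0.4,0.35]
    - [3.4,1.3,80,0,0,-0.4,0.35]
    - [3.4,1.3,103,0,0,-0.4,0.35]
    - [3.4,1.3,110.6,0,0,-0.4,0.35]
    - [3.4,1.3,110.6,0,0,-0.4,0.35]
    - [3.4,1.3,110.6,0,0,-0.4,0.35]

```text
time_s: 15.8
tcp_pos: [534.4, 436.6, 181.5]
tool_rot: [0.912, 3.006, 0.0]
wrist_force: [-1.5, 0.6, -0.0]
width: 0.65
gripper_force: 0.0
```

```bash
python3 - <<'E'
from h import *
x=np.array([.556,.831]);y=np.array([-.831,.556]);c=np.array([534.6,435.5])
print(proj("side",[np.r_[c-95*y+9*s*x,160] for s in(-1,1)]).round(1))
go(np.array([534.6,435.5,131]),146.2)
E
```

```text
[[314.3 158.2]
 [316.8 156.1]]
tcp [534.4 436.6 181.5] yaw 146.25 shift [-0.7 -0.8 50.5] rot [0.02 0.   0.05] F [-1.5  0.6 -0. ] t 15.8 w 0.65
```

Frame position agrees across views. Descend and grip.

Call:
play_rows:
  increments:
    - [0,-0.8,10,0,0,0,0.35]
    - [0,-0.8,25,0,0,0,0.35]
    - [0,-0.8,40,0,0,0,0.35]
    - [0,-0.8,48,0,0,0,0.35]
    - [0,-0.8,50.5,0,0,0,0.35]
    - [0,-0.8,50.5,0,0,0,0.35]

```text
time_s: 16.4
tcp_pos: [533.3, 435.8, 129.8]
tool_rot: [-0.911, -3.006, 0.002]
wrist_force: [0.6, -0.2, -1.2]
width: 0.652
gripper_force: 0.0
```

Call:
play_rows:
  grip_force: 60
  increments:
    - [0,0,0,0,0,0,0.6]
    - [0,0,0,0,0,0,0.7]
    - [0,0,0,0,0,0,0.75]
    - [0,0,0,0,0,0,0.8]
    - [0,0,0,0,0,0,0.9]
    - [0,0,0,0,0,0,1]
    - [0,0,0,0,0,0,1]
    - [0,0,0,0,0,0,1]

```text
time_s: 17.2
tcp_pos: [533.5, 436.0, 130.1]
tool_rot: [-0.911, -3.006, 0.001]
wrist_force: [0.1, 0.2, 6.4]
width: 0.199
gripper_force: 58.7
```

Call:
play_rows:
  increments:
    - [0,0,-3,0,0,0,1]
    - [0,0,-8,0,0,0,1]
    - [0,0,-16,0,0,0,1]
    - [0,0,-28,0,0,0,1]
    - [0,0,-43,0,0,0,1]
    - [0,0,-60,0,0,0,1]
    - [0,0,-80,0,0,0,1]
    - [0,0,-105,0,0,0,1]
    - [0,0,-135,0,0,0,1]
    - [0,0,-165,0,0,0,1]
    - [0,0,-190,0,0,0,1]
    - [0,0,-200,0,0,0,1]

```text
time_s: 18.4
tcp_pos: [533.1, 435.5, 333.0]
tool_rot: [0.911, 3.006, 0.002]
wrist_force: [0.3, 0.1, -3.2]
width: 0.201
gripper_force: 58.7
```

```bash
python3 - <<'E'
from h import *
go(bd(-95,0,300),81.6)
E
```

```text
tcp [533.1 435.5 333. ] yaw 146.28 shift [-260.6 -331.5   32.6] rot [ 1.100e-01 -2.000e-02  6.468e+01] F [ 0.3  0.1 -3.2] t 18.4 w 0.201
```

Call:
play_rows:
  increments:
    - [-4,-5,0,0,0,1,1]
    - [-12,-15,0,0,0,3,1]
    - [-24,-31,0,0,0,6,1]
    - [-40,-51,0,0,0,10,1]
    - [-58,-74,0,0,0,14.5,1]
    - [-76,-97,0,0,0,19,1]
    - [-94,-120,0,0,0,23.5,1]
    - [-112,-143,0,0,0,28,1]
    - [-130,-166,0,0,0,32.5,1]
    - [-148,-189,0,0,0,37,1]
    - [-166,-211,3,0,0,41.5,1]
    - [-182,-232,7,0,0,45.5,1]

```text
time_s: 19.6
tcp_pos: [555.8, 140.4, 323.9]
tool_rot: [2.007, 2.417, -0.002]
wrist_force: [0.5, 0.1, -2.7]
width: 0.197
gripper_force: 58.8
```

```bash
python3 - <<'E'
from h import *
go(bd(-95,0,290),81.6)
E
```

```text
tcp [555.8 140.4 323.9] yaw 100.59 shift [-125.  -13.   34.] rot [-0.03  0.05 18.99] F [ 0.5  0.1 -2.7] t 19.6 w 0.197
```

Call:
play_rows:
  increments:
    - [-18,-2,4,0,0,4,1]
    - [-38,-4,8,0,0,7.5,1]
    - [-58,-6,14,0,0,11,1]
    - [-78,-8,20,0,0,14,1]
    - [-96,-10,26,0,0,16.5,1]
    - [-110,-12,30,0,0,18.2,1]
    - [-120,-13,33,0,0,19,1]
    - [-124,-13,34,0,0,19,1]
    - [-125,-13,34,0,0,19,1]
    - [-125,-13,34,0,0,19,1]
    - [-125,-13,34,0,0,19,1]

```text
time_s: 20.7
tcp_pos: [566.7, 17.2, 289.0]
tool_rot: [-2.374, -2.058, 0.002]
wrist_force: [0.3, 1.1, -3.0]
width: 0.2
gripper_force: 58.8
```

```bash
python3 - <<'E'
from h import *
go(bd(-95,0,290),81.6)
o=observe()
a,d=shot("top"); b,ds=shot("side"); cv2.imwrite("pics/a4.png",a[:,:,::-1])
Pt=cloud("top",d); Ps=cloud("side",ds)
zt=o["tcp_pos"][2]+29
for n,P in(("top",Pt),("side",Ps)):
    e=(P[:,:,:2]-B); bx=e@ux; by=e@uy; z=P[:,:,2]
    m=(abs(bx+95)<25)&(abs(by)<130)&(z>140)&(z<330)
    im=a if n=="top" else b
    red=m&(im[:,:,0]>1.4*im[:,:,2])
    q=np.c_[bx[red],by[red],z[red]]
    print(n,len(q),np.percentile(q,[1,50,99],axis=0).round(1) if len(q) else "")
f=lambda x,y,z: np.r_[B+x*ux+y*uy,z]
print("pred corners top/side",proj("top",[f(-95,s*95,zt) for s in(1,-1)]).round(1),proj("side",[f(-95,s*95,k) for s in(1,-1) for k in(zt,zt-150)]).round(1))
o=np.zeros((600,800,3),np.uint8)
o[:300,:800]=cv2.resize(a[130:205,290:490],(800,300),interpolation=cv2.INTER_CUBIC)
o[300:600,:600]=cv2.resize(b[100:250,230:530],(600,300),interpolation=cv2.INTER_CUBIC)
cv2.imwrite("pics/c4.png",o[:,:,::-1])
E
```

```text
tcp [566.7  17.2 289. ] yaw 81.84 shift [-2.1 -0.4 -0.9] rot [-0.05  0.05  0.24] F [ 0.3  1.1 -3. ] t 20.7 w 0.2
top 515 [[-105.1  -46.2  183. ]
 [-100.6   59.6  315.6]
 [ -87.3   95.1  321.3]]
side 1486 [[-104.1  -96.2  175.6]
 [ -96.9  -93.   258.4]
 [ -86.2   78.7  320.5]]
pred corners top/side [[359.5 179.5]
 [444.3 191.5]] [[325.8 123.1]
 [327.6 195.3]
 [337.  153.4]
 [338.2 241.1]]
```

View pics/c4.png

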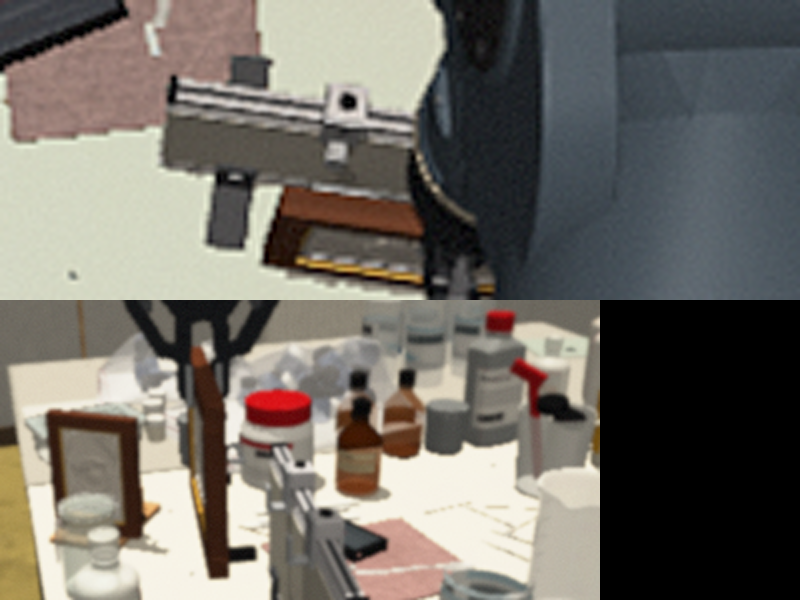

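Top crop: the frame's left end is at (275,220), loops toward the board. Side crop: the frame hangs upright at (210,470), with loop and stand-off facing the board. Next, check tilt and heading numerically.

```bash
python3 - <<'E'
from h import *
b,ds=shot("side"); P=cloud("side",ds); e=P[:,:,:2]-B; bx=e@ux;by=e@uy;z=P[:,:,2]
m=(abs(bx+95)<18)&(by<-88)&(by>-110)&(z>170)&(z<325)
for k in range(175,320,20):
    s=m&(z>=k)&(z<k+20)
    if s.sum()>5: print(k,s.sum(),np.percentile(bx[s],[5,50,95]).round(1),np.median(by[s]).round(1))
a,d=shot("top"); P=cloud("top",d); e=P[:,:,:2]-B; bx=e@ux;by=e@uy;z=P[:,:,2]
m=(z>312)&(z<325)&(abs(bx+95)<20)&(by>0)&(by<110)
vv,uu=np.mgrid[:400,:640]; q=onz("top",np.c_[uu[m],vv[m]],318.9)[:,:2]-B; X=q@ux;Y=q@uy
print("topbar",m.sum(),X.mean().round(1),np.polyfit(Y,X,1).round(4),Y.max().round(1), np.percentile(X,[2,98]).round(1))
go(bd(-95,0,290),81.6)
# hooks lips: points in front of the board
m=(z>175)&(z<192)&(bx<-24)&(bx>-42)&(abs(by)<80); print("lip",m.sum(),np.c_[bx[m],by[m],z[m]].mean(0).round(1) if m.any() else "")
go(bd(-95,1.8,236),81.6)
E
```

```text
175 126 [-102.8  -93.6  -85. ] -93.9
195 122 [-102.8  -94.9  -86.8] -93.9
215 128 [-102.5  -94.6  -86.6] -93.9
235 136 [-103.5  -94.5  -86.5] -94.1
255 143 [-103.2  -94.3  -86.3] -94.0
275 148 [-103.1  -95.4  -87.5] -94.2
295 145 [-103.9  -95.4  -87.5] -93.7
315 53 [-103.1  -95.8  -87.6] -93.4
topbar 286 -96.8 [ 1.02000e-02 -9.73865e+01] 95.8 [-105.6  -87.7]
tcp [566.7  17.  289. ] yaw 81.82 shift [-1.8 -0.4 -1. ] rot [-0.05  0.06  0.22] F [ 0.3  0.5 -3.8] t 20.9 w 0.204
lip 12 [-29.7  55.6 183.2]
tcp [566.7  17.  289. ] yaw 81.82 shift [ 0.  -0.3 53. ] rot [-0.05  0.06  0.22] F [ 0.3  0.5 -3.8] t 20.9 w 0.204
```

Call:
play_rows:
  increments:
    - [0,0,5,0,0,0,1]
    - [0,0,15,0,0,0.2,1]
    - [0,0,28,0,0,0.2,1]
    - [0,0,40,0,0,0.2,1]
    - [-0.4,0,49,0,0,0.2,1]
    - [-0.8,0,53,0,0,0.2,1]
    - [-0.8,5,53,0,0,0.2,1]
    - [-0.8,12,53,0,0,0.2,1]
    - [-0.8,20,53,0,0,0.2,1]
    - [-0.8,26,53,0,0,0.2,1]
    - [-0.8,30,53,0,0,0.2,1]
    - [-0.8,30,53,0,0,0.2,1]

```text
time_s: 22.1
tcp_pos: [596.7, 11.4, 235.6]
tool_rot: [-2.378, -2.052, 0.003]
wrist_force: [1.1, 0.5, -3.5]
width: 0.201
gripper_force: 58.9
```

```bash
python3 - <<'E'
from h import *
go(bd(-45,1,236),81.6)
E
```

```text
tcp [596.7  11.4 235.6] yaw 81.58 shift [ 0.2 19.1 -0.4] rot [-0.07  0.06 -0.02] F [ 1.1  0.5 -3.5] t 22.1 w 0.201
```

Call:
play_rows:
  increments:
    - [0,4,0,0,0,0,1]
    - [0,9,0,0,0,0,1]
    - [0,14,0,0,0,0,1]
    - [0,17.5,0,0,0,0,1]
    - [0,19,0,0,0,0,1]
    - [0,19,0,0,0,0,1]
    - [0,19,0,0,0,0,1]
    - [0,19,0,0,0,0,1]

```text
time_s: 22.9
tcp_pos: [614.8, 8.8, 235.9]
tool_rot: [-2.378, -2.052, 0.002]
wrist_force: [0.3, 0.4, -2.7]
width: 0.201
gripper_force: 58.9
```

```bash
python3 - <<'E'
from h import *
go(bd(-45,1,193),81.6)
b,ds=shot("side"); P=cloud("side",ds); e=P[:,:,:2]-B; bx=e@ux;by=e@uy;z=P[:,:,2]
m=(abs(bx+45)<14)&(by<-85)&(by>-110)&(z>125)&(z<260)
for k in range(125,260,30):
    s=m&(z>=k)&(z<k+30)
    if s.sum()>5: print(k,s.sum(),np.percentile(bx[s],[5,50,95]).round(1),np.median(by[s]).round(1))
cv2.imwrite("pics/c5.png",cv2.resize(b[120:270,300:460],(640,600),interpolation=cv2.INTER_CUBIC)[:,:,::-1])
E
```

```text
tcp [614.8   8.8 235.9] yaw 81.59 shift [ 0.3  0.8 42.9] rot [-0.06  0.06 -0.01] F [ 0.3  0.4 -2.7] t 22.9 w 0.201
125 190 [-54.3 -45.5 -33.5] -94.7
155 190 [-54.7 -46.8 -37.5] -95.3
185 201 [-55.  -46.6 -38.3] -95.3
215 198 [-55.2 -47.9 -38.9] -95.2
245 106 [-55.5 -48.  -39.2] -95.0
```

View pics/c5.png

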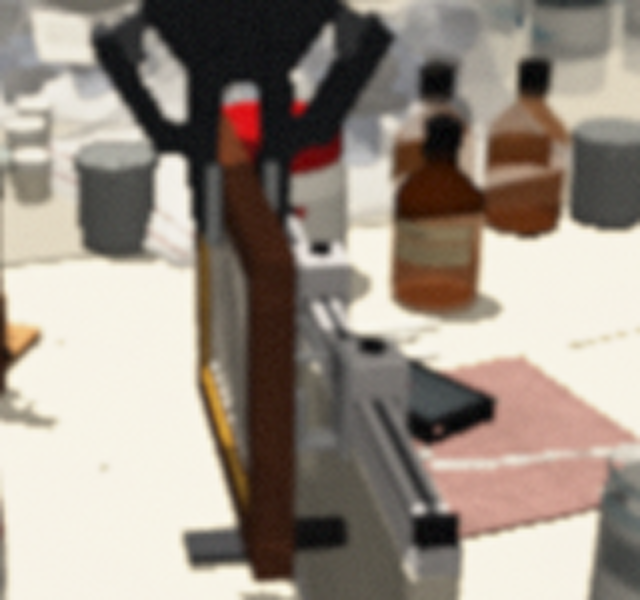

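Side crop: the frame's right edge is at x≈270, clear in front of the saddles (370,380), with the loops above the hooks. Now lower it.

Call:
play_rows:
  increments:
    - [0,1.3,0,0,0,0,1]
    - [0,1.3,3,0,0,0,1]
    - [0,1.3,7,0,0,0,1]
    - [0,1.3,11,0,0,0,1]
    - [0,1.3,15,0,0,0,1]
    - [0,1.3,19,0,0,0,1]
    - [0,1.3,22,0,0,0,1]
    - [0,1.3,22,0,0,0,1]

```text
time_s: 23.75
tcp_pos: [616.0, 8.5, 213.3]
tool_rot: [-2.378, -2.052, 0.003]
wrist_force: [0.2, -0.3, -3.2]
width: 0.197
gripper_force: 58.9
```

Call:
play_rows:
  increments:
    - [0,0,3,0,0,0,1]
    - [0,0,6,0,0,0,1]
    - [0,0,9,0,0,0,1]
    - [0,0,12,0,0,0,1]
    - [0,0,14,0,0,0,1]
    - [0,0,16,0,0,0,1]
    - [0,0,17,0,0,0,1]
    - [0,0,17,0,0,0,1]

```text
time_s: 24.55
tcp_pos: [616.1, 8.5, 196.7]
tool_rot: [-2.378, -2.052, 0.003]
wrist_force: [0.2, -0.2, -3.6]
width: 0.2
gripper_force: 58.9
```

Call:
play_rows:
  increments:
    - [0,0,1,0,0,0,1]
    - [0,0,2,0,0,0,1]
    - [0,0,2.5,0,0,0,1]
    - [0,0,3,0,0,0,1]
    - [0,0,3,0,0,0,1]

```text
time_s: 25.05
tcp_pos: [616.2, 8.5, 193.8]
tool_rot: [-2.378, -2.052, 0.002]
wrist_force: [-0.1, 0.1, -3.9]
width: 0.203
gripper_force: 58.9
```

Call:
play_rows:
  increments:
    - [0,0,0.5,0,0,0,1]
    - [0,0,1,0,0,0,1]
    - [0,0,1,0,0,0,1]

```text
time_s: 25.35
tcp_pos: [616.2, 8.5, 192.8]
tool_rot: [-2.378, -2.052, 0.002]
wrist_force: [0.5, -0.2, -2.6]
width: 0.201
gripper_force: 58.9
```

Call:
play_rows:
  increments:
    - [0,0,0.5,0,0,0,1]
    - [0,0,0.5,0,0,0,1]
    - [0,0,0.5,0,0,0,1]

```text
time_s: 25.65
tcp_pos: [616.2, 8.5, 192.4]
tool_rot: [-2.378, -2.052, 0.002]
wrist_force: [-1.0, -1.0, -3.3]
width: 0.2
gripper_force: 58.9
```

Call:
play_rows:
  increments:
    - [0,0,0.5,0,0,0,1]
    - [0,0,0.5,0,0,0,1]
    - [0,0,0.5,0,0,0,1]

```text
time_s: 25.95
tcp_pos: [616.2, 8.5, 192.1]
tool_rot: [2.378, 2.052, -0.002]
wrist_force: [-2.1, -0.7, 2.6]
width: 0.202
gripper_force: 59.6
```

Call:
play_rows:
  increments:
    - [0,0,0.2,0,0,0,1]
    - [0,0,0.2,0,0,0,1]
    - [0,0,0.2,0,0,0,1]

```text
time_s: 26.25
tcp_pos: [616.3, 8.5, 192.0]
tool_rot: [2.378, 2.052, -0.002]
wrist_force: [-2.9, -1.5, 5.2]
width: 0.203
gripper_force: 60.3
```

```bash
python3 - <<'E'
from h import *
o=observe();print(o["wrist_force"],o["torque"])
E
```

```text
[-2.92413879 -1.4514381   5.17799393] [0.01331757 0.55336946 0.0290043 ]
```

Call:
play_rows:
  increments:
    - [0,0,0.1,0,0,0,1]
    - [0,0,0.15,0,0,0,1]
    - [0,0,0.15,0,0,0,1]
    - [0,0,0.15,0,0,0,1]
    - [0,0,0.15,0,0,0,1]

```text
time_s: 26.75
tcp_pos: [616.3, 8.5, 192.0]
tool_rot: [2.378, 2.052, -0.002]
wrist_force: [-4.3, -0.6, 7.4]
width: 0.203
gripper_force: 60.3
```

```bash
python3 - <<'E'
from h import *
o=observe();print(o["wrist_force"],o["torque"])
b,ds=shot("side");a,d=shot("top"); cv2.imwrite("pics/a6.png",a[:,:,::-1])
cv2.imwrite("pics/c6.png",cv2.resize(b[130:280,300:460],(640,600),interpolation=cv2.INTER_CUBIC)[:,:,::-1])
E
```

```text
[-4.30119751 -0.60381606  7.35993639] [-0.07077712  0.6160505  -0.05073176]
```

View pics/c6.png

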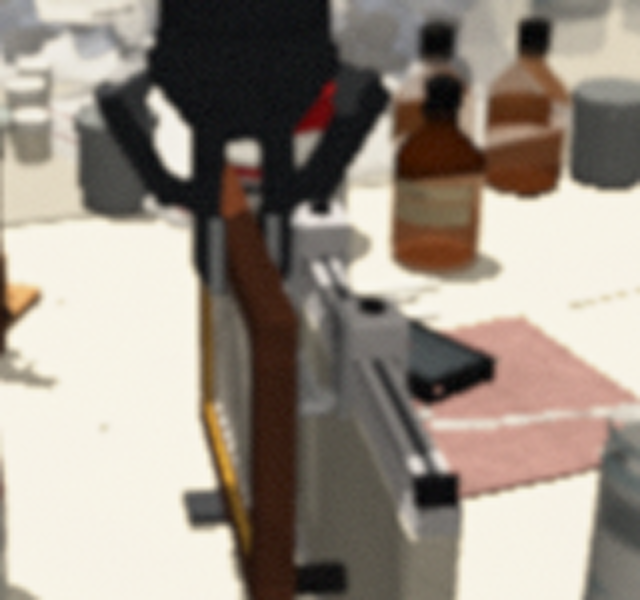

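Both hooks are loaded: 7.4 N tug, roll moment ≈0. The side crop shows the frame against the hooks. Ease off and release.

Call:
play_rows:
  grip_force: 20
  increments:
    - [0,0,-0.2,0,0,0,1]
    - [0,0,-0.4,0,0,0,1]
    - [0,0,-0.4,0,0,0,1]
    - [0,0,-0.4,0,0,0,0.78]
    - [0,0,-0.4,0,0,0,0.72]
    - [0,0,-0.4,0,0,0,0.65]
    - [0,0,-0.4,0,0,0,0.58]
    - [0,0,-0.4,0,0,0,0.5]
    - [0,0,-0.4,0,0,0,0.45]
    - [0,0,-0.4,0,0,0,0.45]

```text
time_s: 27.85
tcp_pos: [616.2, 8.5, 191.9]
tool_rot: [-2.378, -2.052, 0.002]
wrist_force: [0.3, -0.1, 0.2]
width: 0.55
gripper_force: 0.0
```

```bash
python3 - <<'E'
from h import *
o=observe();print(o["wrist_force"],o["width"],o["tcp_pos"])
b,ds=shot("side"); P=cloud("side",ds); e=P[:,:,:2]-B; bx=e@ux;by=e@uy;z=P[:,:,2]
m=(abs(bx+45)<14)&(by<-85)&(by>-110)&(z>75)&(z<225)
for k in range(75,225,30):
    s=m&(z>=k)&(z<k+30)
    if s.sum()>5: print(k,s.sum(),np.percentile(bx[s],[5,50,95]).round(1),np.median(by[s]).round(1))
E
```

```text
[ 0.32358196 -0.10698836  0.24079638] 0.5503827468396475 [616.22023783   8.50732698 191.85142574]
75 158 [-49.7 -41.2 -32. ] -95.3
105 166 [-50.8 -43.3 -34.7] -95.3
135 176 [-52.5 -44.1 -35.3] -95.2
165 186 [-54.3 -46.2 -37.7] -95.1
195 204 [-55.5 -47.5 -38.5] -94.9
```

Call:
play_rows:
  increments:
    - [0,0,-3,0,0,0,0.45]
    - [0,0,-9,0,0,0,0.45]
    - [0,0,-18,0,0,0,0.45]
    - [0,0,-30,0,0,0,0.45]
    - [0,0,-45,0,0,0,0.45]
    - [0,0,-65,0,0,0,0.45]
    - [0,0,-90,0,0,0,0.45]
    - [0,-10,-115,0,0,0,0.45]
    - [0,-35,-130,0,0,0,0.45]
    - [0,-70,-135,0,0,0,0.45]
    - [0,-110,-135,0,0,0,0.45]
    - [0,-150,-135,0,0,0,0.45]

```text
time_s: 29.1
tcp_pos: [466.6, 30.7, 328.0]
tool_rot: [2.378, 2.052, -0.001]
wrist_force: [0.1, 0.1, 0.2]
width: 0.549
gripper_force: 0.0
```

Call:
play_rows:
  increments:
    - [0,-30,0,0,0,0,0.45]
    - [0,-60,0,0,0,0,0.45]
    - [0,-80,0,0,0,0,0.45]
    - [0,-90,0,0,0,0,0.45]
    - [0,-90,0,0,0,0,0.45]
    - [0,-90,0,0,0,0,0.45]
    - [0,-90,0,0,0,0,0.45]
    - [0,-90,0,0,0,0,0.45]
    - [0,-90,0,0,0,0,0.45]
    - [0,-90,0,0,0,0,0.45]

```text
time_s: 30.1
tcp_pos: [379.1, 43.7, 327.0]
tool_rot: [-2.378, -2.052, 0.003]
wrist_force: [-0.3, -0.7, -0.5]
width: 0.55
gripper_force: 0.0
```

```bash
python3 - <<'E'
from h import *
saddles()
o=observe();print(o["wrist_force"],o["tcp_pos"],o["time_s"])
for i in range(2):
    b,ds=shot("side"); P=cloud("side",ds); e=P[:,:,:2]-B; bx=e@ux;by=e@uy;z=P[:,:,2]
    m=(abs(bx+45)<14)&(by<-85)&(by>-110)&(z>75)&(z<225)
    print([np.median(bx[m&(z>=k)&(z<k+30)]).round(1) for k in range(75,225,30)],z[m].max().round(1),np.median(by[m]).round(1))
a,d=shot("top"); P=cloud("top",d); e=P[:,:,:2]-B; bx=e@ux;by=e@uy;z=P[:,:,2]
m=(z>214)&(z<230)&(abs(bx+48)<14)&(abs(by)<110); print("top",m.sum(),by[m].min().round(1),by[m].max().round(1),[np.median(z[m&(s*by>70)]).round(1) for s in(1,-1)])
o=np.zeros((600,800,3),np.uint8)
o[:300,:800]=cv2.resize(a[130:205,290:490],(800,300),interpolation=cv2.INTER_CUBIC)
o[300:600,:600]=cv2.resize(b[130:280,230:530],(600,300),interpolation=cv2.INTER_CUBIC)
cv2.imwrite("pics/c7.png",o[:,:,::-1])
E
```

```text
116 bx -15.4 14.1 by mean 56.2 43.2 69.4
114 bx -14.7 14.0 by mean -55.6 -68.9 -42.3
[-0.04881151  0.16167423 -0.65398259] [379.0867364   43.72105853 327.01508168] 30.15
[np.float64(-41.1), np.float64(-43.2), np.float64(-44.2), np.float64(-46.1), np.float64(-47.9)] 222.6 -95.2
[np.float64(-41.2), np.float64(-43.2), np.float64(-44.1), np.float64(-46.1), np.float64(-47.9)] 223.2 -95.1
top 570 -95.3 94.3 [np.float64(219.6), np.float64(220.2)]
```

View pics/c7.png

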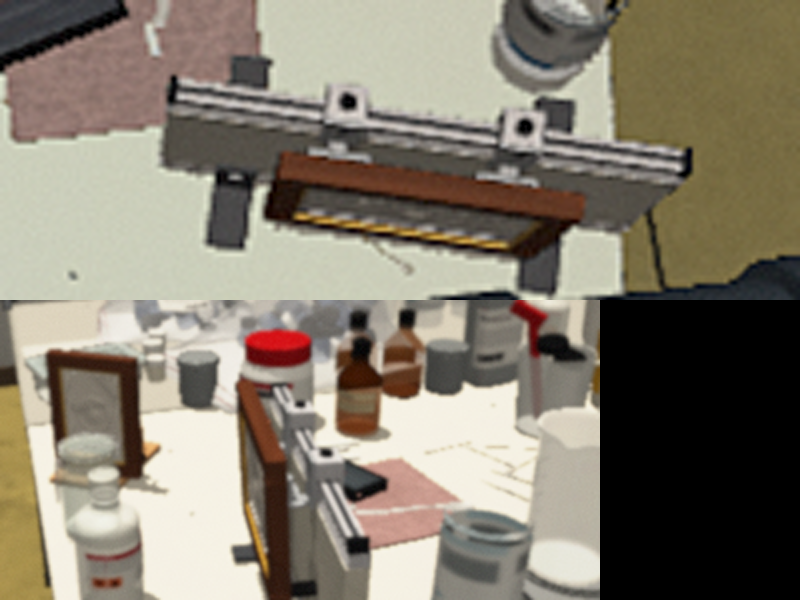

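The frame hangs level on both hooks: top crop (280–585, 155–210), ends at ±95 of the board's middle, and still between shots. The tall frame and the bottle are where they were.

```bash
python3 -c "
from station import robot
print(robot.sign_off())"
```

```text
the job is handed in; nothing more can be done
None
```

The wide frame hangs level and still on both hooks, centred on the board to within about 1 mm by the cameras. It took a 7.4 N downward tug before I let go, and I handed the job in at about 30 s.

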